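Lock the decorating turntable

TASK

Lock the enamel-decorating turntable so that it cannot swing while a dish is painted: push the upright post round until the slot in the wheel's rim faces the pointed locking bar, then push the bar by its tab fully home into the slot and let go. Everything is only pushed, never lifted; the bowl stays where it is on the wheel, and the vase, jar and saucer beside the turntable are left alone.

Things in the scene. Friction and masses are not known exactly. Their poses are not given: they have to be found in the camera images.
- stand: Turntable stand with a black foot and a white painted channel, fixed to the bench. Origin on the bench top on the wheel's axis; z up, its x axis points from the wheel's axis along the bar's channel. The channel (44 mm wide, 94 to 245 mm from the axis, top 50 mm above the bench) holds the bar along the x axis, at y = 0, so that the bar slides only along x; a 9 mm slit in its top lets the bar's tab travel. Yaw and place differ from run to run.
- wheel (a joint): Turn of the wheel about the vertical axis, rad, counter-clockwise from above; 0 (or 2 pi) means that the slot faces the bar exactly. It turns freely either way, without end stops, against light friction (about 0.08 N m), and stays where it is left. Starts between 0.8 and 5.5. The wheel is an aluminium disc 180 mm across and 14 mm thick, its top 44 mm above the bench, with one radial slot in its rim, 24 mm wide and 30 mm deep, open above and below.
- wheel_slot (a point): Middle of the slot's mouth, on the wheel's rim (90 mm from the axis) at the height of the wheel's top.
- wheel_post (a point): Centre of the top of the upright steel post on the wheel, opposite the slot, 74 mm from the axis. The post is 16 mm across (18 mm at its cap) and rises 40 mm above the wheel, its top 84 mm above the bench. Pushed sideways it turns the wheel.
- bar_tip (a point): Point of the dark steel locking bar, at half its height (37 mm above the bench). The bar is 18 mm wide and 14 mm high with a 90 degree point, loose in its channel with 1 mm of side play; it weighs about 0.25 kg and slides with ordinary friction. It starts with the point 96 to 115 mm from the wheel's axis; fully home the point meets the bottom of the slot, 60 mm from the axis. It meets the rim if the slot is not in front of it.
- bar_tab (a point): Centre of the top of the bar's upright tab, 50 mm behind the point. The tab is a plate 10 mm thick along the bar and 26 mm wide, its underside 53 mm and its top 81 mm above the bench. Push its outer face (away from the wheel) towards the wheel's axis; fully home the tab's middle is 110 mm from the axis.
- dish: White ceramic bowl standing loose at the middle of the wheel, 80 mm across the rim, 24 mm high; origin at the centre of its underside (44 mm above the bench). It turns with the wheel.
- vase: Small copper vase standing on the bench on the robot's right, 60 mm across, 100 mm high; origin at the centre of its underside.
- jar: Glass jar standing on the bench on the robot's left, 56 mm across, 80 mm high; origin at the centre of its underside.
- saucer: White saucer on the bench on the robot's left, 100 mm across, 20 mm high; origin at the centre of its underside.

How it is judged:
On the way, in this order (a step that is already met when the one before it is completed fails the run):
1. the wheel is turned until its slot faces the bar (within 6 mm at the rim) (y of wheel_slot in the frame of stand between -0.006 and 0.006 m and x of wheel_slot in the frame of stand above 0.08 m), for 0.1 s.
2. the bar is pushed home into the slot (its point within 7 mm of the slot's bottom) (x of bar_tip in the frame of stand below 0.067 m), for 0.2 s.
At the end, for the whole second after the job is handed in: The slot faces the bar within 6 mm at the rim, the bar's point is within 7 mm of the bottom of the slot (less than 67 mm from the wheel's axis), the wheel is at rest, and the bowl stands upright on the wheel within 25 mm of its middle (all of step 1 and x of bar_tip in the frame of stand below 0.067 m and velocity of joint wheel between -0.05 and 0.05 rad/s and horizontal distance between dish and stand below 0.025 m and angle between dish's own z axis and vertical below 0.15 rad); the robot touches nothing.
It fails at once if the bar is lifted (10 mm) (height (world z) of bar_tip above 0.047 m or height (world z) of bar_tab above 0.091 m).
It fails at once if the bowl is lifted (15 mm) or pushed more than 30 mm from the middle of the wheel (height (world z) of dish above 0.059 m or horizontal distance between dish and stand above 0.03 m).
It fails at once if the vase is moved more than 20 mm or tipped (distance of vase from where it was at the start of the episode above 0.02 m or angle between vase's own z axis and vertical above 0.4 rad).
It fails at once if the jar is moved more than 20 mm or tipped (distance of jar from where it was at the start of the episode above 0.02 m or angle between jar's own z axis and vertical above 0.4 rad).
It fails at once if the saucer is moved more than 20 mm or tipped (distance of saucer from where it was at the start of the episode above 0.02 m or angle between saucer's own z axis and vertical above 0.4 rad).
It also fails if it takes over 64 s, if anything falls off the work surface, if the arm or the gripper's body presses on something with over 40 N, if the wrist force passes 120 N, or if a joint passes its speed limit or range.

ROBOT

A 7-joint arm with a two-finger parallel gripper is mounted at the origin on the work surface. World frame = base frame: x ahead of the robot, y to its left, z up, the work surface at z = 0. Lengths are in m, angles in rad, forces in N, time in s.
With the tool pointing down it reaches from about 0.425 to 0.925 m from the base axis. Payload 6.8 kg.
Tool frame: the origin (TCP) lies at the very end of the fingers, on their centre line; the grasp point (between the pads) lies 19 mm behind it; z points along the fingers, y is the line along which they close (so a half turn about z gives the same grasp; the last joint's range is limited). The gripper opens to 85 mm and grips with 20 to 120 N. Pads are 22 mm wide; open, the fingers measure 114 mm over their backs; the gripper's body (76 mm by 85 mm) begins 54 mm behind the grasp point. The pads swing forward as they close: fully open they stand 13 mm farther back than shut.
Start: joints at [-1.432, 0.477, 0.022, 1.555, -0.011, 1.109, -0.083], TCP at [0.165, 0.655, 0.231] pointing down, gripper open.
Joint ranges: [-2.96, 2.96], [-0.34, 2.1], [-1.41, 1.46], [0.24, 2.44], [-1.37, 4.51], [0.17, 1.92], [-2.96, 2.96]. Speed limits (rad/s): [2.39, 2.39, 3.14, 3.14, 3.14, 3.14, 3.14].

INTERFACE

Orientations are given as a unit quaternion [w, x, y, z].
In Python, from station import get_obs, read_camera, hand_in gives the robot as it stands.
- The arm moves only by the tool arm_command, never from a script. Its argument "commands" is one flat list of numbers, 7 for each row, row after row: the shift along the tool's x, y, z in m, then the turn, a rotation vector about the tool's x, y, z in degrees, then the opening, from 0 (shut) to 1 (fully open). In form: [tx, ty, tz, rx, ry, rz, fingers, tx, ty, tz, rx, ry, rz, fingers, ...]. A call has 1 to 8 rows; each row is the pose to reach, as a shift and turn from the pose commanded when the call began, along the tool's axes at that moment; what a row does not reach only later rows make up. A row lasts 1/10 s, in which the tool goes at most 50 mm and 8.59 degrees, less where a joint would pass 70% of its speed; a pose out of reach is approached as far as the arm can. A call with a gripper value outside its range is refused whole. The fingers move at their own pace and stop on an object; "force" is the grip in N (left out, the last holds). Time passes only in rows, so rows that repeat a pose let the fingers close. It gives the time, the measured TCP pose, the force, the opening and the grip force at its end, in the units of the state.
- get_obs(): the state, without advancing time (a new reading comes with each control period).
- read_camera(name): name is "scene" or "top" or "wrist"; returns a dict with "img" (480x640x3 uint8, red, green, blue), "camera_matrix" (3x3 intrinsics, pixels), "pose" (4x4, takes a point from camera to world coordinates). Camera axes: x right, y down, z forward; pixel columns grow to the right and rows downward; lengths in m; the calibration is good to about 2 mm. A picture is of the moment at which its call begins. There is no depth.
- hand_in(): hands the job in; it is judged then, once.
The state is a dict: "t": time; "q": joint angles; "joint_vel": joint speeds; "joint_torque": joint torques, N m; "eef_pos": TCP position; "tool_rot": TCP orientation; "contact_force": force on the tool from outside, world axes, zero at the start; "torque": the same for the moment, N m; "gripper_width": opening from 0.0 (shut) to 1.0 (fully open); "grasp_force": force on a finger pad.
Only numpy, scipy, OpenCV 4.12 (cv2) and the standard library are available. Lean on these libraries where they do the work, as an engineer would, in place of code of your own. Each camera call takes 0.05 s, during which the arm holds its last target. There are 200 camera calls.

## Working session

There is one attempt and no reset: what is moved stays moved. The work goes in short steps, Python scripts to look and compute and a tool call to move; the robot and the scene stay as the last step left them, time stands still between calls to the robot, and variables do not carry over. Pictures are saved under pics/ and viewed, at most 13 in all, crops included, and the job is handed in when it is done.

Besides the shell and the picture viewer there is one more tool, called after ">>>" as name(argument=value, ...) on one line, values as JSON. arm_command: Moves the arm, as the interface text tells. Its arguments: {"type":"object","properties":{"commands":{"type":"array","items":{"type":"number"}},"force":{"type":"number"}},"required":["commands"]}

```bash
mkdir -p pics; ls; python3 - <<'E'
from station import *
import cv2
o=get_obs();print(o['t'],o['eef_pos'],o['tool_rot'])
for n in("top","scene"):
    c=read_camera(n);cv2.imwrite(f"pics/{n}0.png",c["img"][:,:,::-1]);print(c["camera_matrix"],c["pose"])
E
```

```text
pics
0.0 [0.16475709 0.65398681 0.23034241] [-4.90172534e-05  1.23070939e-01  9.92397479e-01 -8.86022586e-04]
[[604.38194778   0.         321.40047758]
 [  0.         604.38194778 238.28203722]
 [  0.           0.           1.        ]] [[-2.71300058e-02 -9.85642329e-01  1.66652821e-01  3.45947836e-01]
 [-9.99301042e-01  3.10305240e-02  2.08454609e-02  7.39117501e-04]
 [-2.57174930e-02 -1.65970800e-01 -9.85795265e-01  1.37280173e+00]
 [ 0.00000000e+00  0.00000000e+00  0.00000000e+00  1.00000000e+00]]
[[504.37072095   0.         325.54974102]
 [  0.         504.37072095 245.3647931 ]
 [  0.           0.           1.        ]] [[ 0.42284882  0.54619937 -0.72309413  1.32634383]
 [ 0.90616229 -0.24755334  0.34290996 -0.3504858 ]
 [ 0.00829284 -0.80023971 -0.59962291  0.70776667]
 [ 0.          0.          0.          1.        ]]
```

View pics/top0.png

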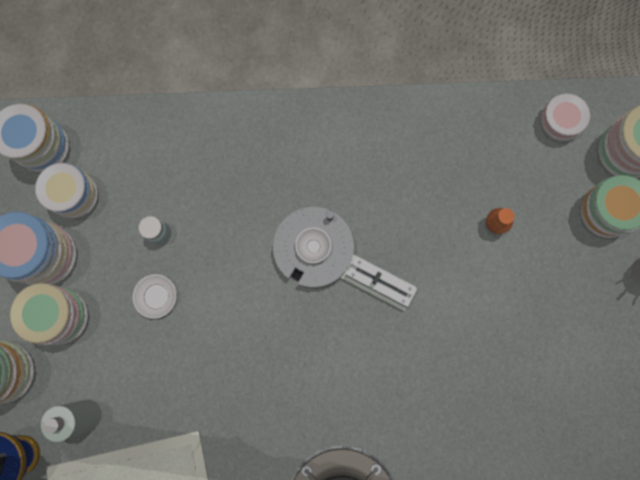

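View pics/scene0.png

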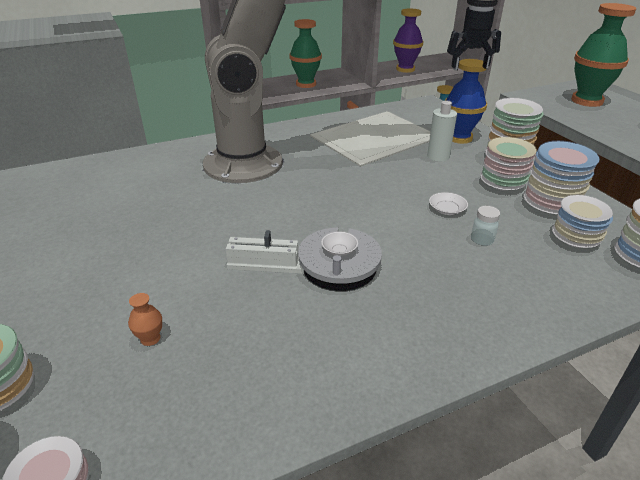

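The top view shows the wheel at about (313,247), the slot at (297,274), the post at (329,219) and the tab at about (376,279), with the channel running to (413,296). Next I measure these.

```bash
cat > h.py <<'E'
import numpy as np, cv2
from station import *
def ray(c,uv,z):
    K,P=c["camera_matrix"],c["pose"]
    d=P[:3,:3]@np.linalg.solve(K,[uv[0],uv[1],1.]); o=P[:3,3]
    return (o+d*(z-o[2])/d[2])
def proj(c,p):
    P=np.linalg.inv(c["pose"]);q=c["camera_matrix"]@(P[:3,:3]@np.asarray(p)+P[:3,3]);return q[:2]/q[2]
E
python3 - <<'E'
from h import *
c=read_camera("top");im=c["img"];hsv=cv2.cvtColor(im,cv2.COLOR_RGB2HSV)
crop=im[195:315,260:425]
cv2.imwrite("pics/crop0.png",cv2.resize(crop,None,fx=4.8,fy=4.8,interpolation=cv2.INTER_CUBIC)[:,:,::-1])
g=hsv[:,:,2]
for n,m in(("white",(g>190)),("dark",(g<45))):
    m=m.astype(np.uint8);m2=np.zeros_like(m);m2[195:315,260:425]=m[195:315,260:425]
    k,l,s,ce=cv2.connectedComponentsWithStats(m2)
    for i in range(1,k):
        if s[i,4]>8:
            pts=np.argwhere(l==i)[:,::-1].astype(np.float32);print(n,s[i],ce[i].round(1),cv2.minAreaRect(pts))
for uv,z,n in(((313,247),.044,"wheel"),((297,274),.044,"slot"),((329,219),.084,"post"),((376,279),.081,"tab"),((382.5,281),.05,"chan"),((412,300),.05,"end")):print(n,ray(c,uv,z))
E
```

```text
dark [292 269  10  11  67] [296.4 274. ] ((296.4117736816406, 274.14703369140625), (7.71743631362915, 8.403430938720703), 30.963754653930664)
wheel [0.55150651 0.04806574 0.044     ]
slot [0.49224443 0.08494272 0.044     ]
post [0.60580091 0.01031846 0.084     ]
tab [ 0.47237188 -0.08631207  0.081     ]
chan [ 0.47059896 -0.10240638  0.05      ]
end [ 0.42733794 -0.16455926  0.05      ]
```

View pics/crop0.png

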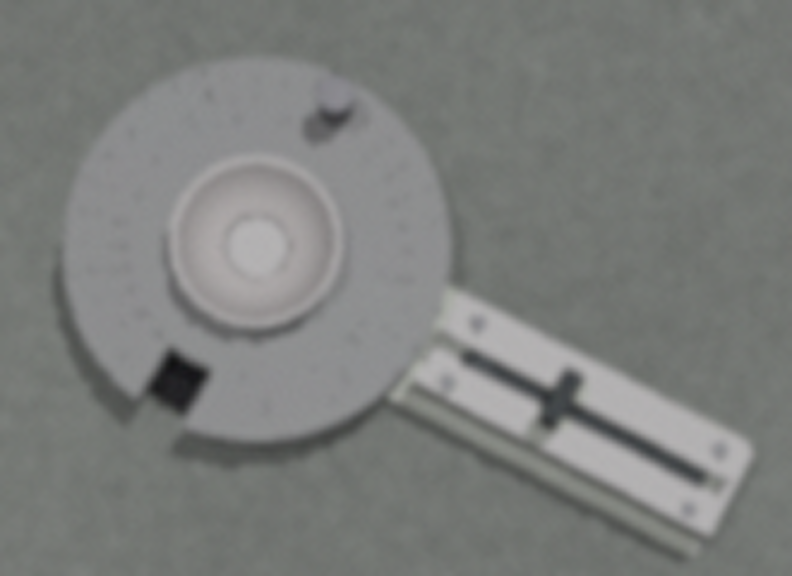

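```bash
python3 - <<'E'
from h import *
c=read_camera("top")
f=lambda x,y,z:ray(c,(260+(x+.5)/4.8-.5,195+(y+.5)/4.8-.5),z)[:2]
C=f(256,248.5,.044);a,b=f(470,357,.05),f(703,478,.05);e=f(731,490,.05)
d=(a-b)/np.linalg.norm(a-b)
for n,v in(("C",C),("a",a),("b",b),("end",e),("tab",f(573,385,.081)),("post",f(336,95,.084)),("slotc",f(178,382,.044)),("bowl",f(255,243,.068))):
    r=v-C;u=-d;print(n,v.round(4),"r",np.hypot(*r).round(4),"ang",np.degrees(np.arctan2(r[1],r[0])).round(1),"stand xy",(r@u).round(4),(u[0]*r[1]-u[1]*r[0]).round(4))
print("chan yaw",np.degrees(np.arctan2(-d[1],-d[0])), "end-C", np.degrees(np.arctan2(*(e-C)[::-1])))
E
```

```text
C [0.5529 0.0482] r 0.0 ang 0.0 stand xy 0.0 0.0
a [ 0.4987 -0.0488] r 0.1111 ang -119.2 stand xy 0.1111 0.0004
b [ 0.4403 -0.1523] r 0.23 ang -119.3 stand xy 0.23 0.0004
end [ 0.4345 -0.1647] r 0.2436 ang -119.1 stand xy 0.2436 0.0014
tab [ 0.4812 -0.0931] r 0.1584 ang -116.9 stand xy 0.1583 0.0068
post [0.616  0.0087] r 0.0744 ang -32.0 stand xy 0.0034 0.0743
slotc [0.4918 0.0856] r 0.0716 ang 148.5 stand xy -0.0027 -0.0716
bowl [0.5517 0.0477] r 0.0013 ang -158.7 stand xy 0.001 -0.0008
chan yaw -119.41212519942236 end-C -119.0812321416757
```

```bash
cat >> h.py <<'E'
from scipy.spatial.transform import Rotation as R
C=np.array([.5529,.0482]);YAW=-119.3
def show(x,y,z,yaw):
    "shift and turn in tool axes to reach the pose: tool down, tool y at yaw (deg) in world"
    o=get_obs();q=o["tool_rot"];A=R.from_quat([q[1],q[2],q[3],q[0]]);a=np.radians(yaw)
    yt=np.array([np.cos(a),np.sin(a),0]);zt=np.array([0,0,-1.]);B=R.from_matrix(np.c_[np.cross(yt,zt),yt,zt])
    print(np.r_[A.inv().apply(np.array([x,y,z])-o["eef_pos"]).round(4),(A.inv()*B).as_rotvec(degrees=True).round(2)])
def post(th,off,z,rad=.074):
    a=np.radians(th);p=C+rad*np.array([np.cos(a),np.sin(a)])-off*np.array([-np.sin(a),np.cos(a)])
    show(*p,z,th+90)
E
python3 -c "
from h import *
post(-32,.045,.16);post(-32,.045,.056)"
```

```text
[-0.581  -0.5583  0.0714 -0.06    0.02   17.86  ]
[-0.581  -0.5582  0.1754 -0.06    0.02   17.86  ]
```

>>> arm_command(commands=[-0.29,-0.28,0,0,0,9,0,-0.29,-0.28,0,0,0,9,0,-0.29,-0.28,0,0,0,9,0,-0.29,-0.28,0,0,0,9,0,-0.29,-0.28,0,0,0,9,0,-0.29,-0.28,0,0,0,9,0,-0.29,-0.28,0,0,0,9,0,-0.29,-0.28,0,0,0,9,0])

```text
t: 1.0
eef_pos: [0.3767, 0.3129, 0.2314]
tool_rot: [0.0, 0.201, 0.98, 0.0]
contact_force: [1.6, 1.0, 0.0]
gripper_width: -0.001
grasp_force: 0.0
```

```bash
python3 -c "
from h import *
o=get_obs();print(o['t'],o['q'],o['eef_pos'])
post(-32,.045,.16)"
```

```text
1.0 [-0.99957046  0.16814682  0.2017983   1.99880525 -0.04065938  0.97798367
  0.38922205] [0.37674635 0.31293139 0.23142332]
[-0.3322 -0.2301  0.0713  0.02   -0.      8.87  ]
```

>>> arm_command(commands=[-0.332,-0.23,0,0,0,8.9,0,-0.332,-0.23,0,0,0,8.9,0,-0.332,-0.23,0,0,0,8.9,0,-0.332,-0.23,0,0,0,8.9,0,-0.332,-0.23,0,0,0,8.9,0,-0.332,-0.23,0,0,0,8.9,0,-0.332,-0.23,0,0,0,8.9,0,-0.332,-0.23,0.05,0,0,8.9,0])

```text
t: 1.8
eef_pos: [0.5864, -0.016, 0.201]
tool_rot: [0.005, 0.277, 0.961, 0.001]
contact_force: [1.1, 0.2, 0.1]
gripper_width: -0.003
grasp_force: 0.0
```

```bash
python3 -c "
from h import *
o=get_obs();print(o['t'],o['q'],o['eef_pos'])
post(-32,.045,.13);post(-32,.045,.057)
c=read_camera('wrist');cv2.imwrite('pics/w0.png',c['img'][:,:,::-1])
print(proj(c,[.616,.0087,.084]),proj(c,[*o['eef_pos'][:2],.057]),proj(c,[*C,.044]))"
```

```text
1.8 [-0.4252811   0.37942362  0.44446925  1.83550189 -0.19573642  0.95986837
  1.11221308] [ 0.58635812 -0.0160207   0.20100218]
[-0.011  -0.0086  0.071   0.3     0.46   -0.17  ]
[-0.0105 -0.009   0.144   0.3     0.46   -0.17  ]
[368.80509179 246.35534393] [320.68497163 221.64556761] [366.14115431 141.87636573]
```

View pics/w0.png

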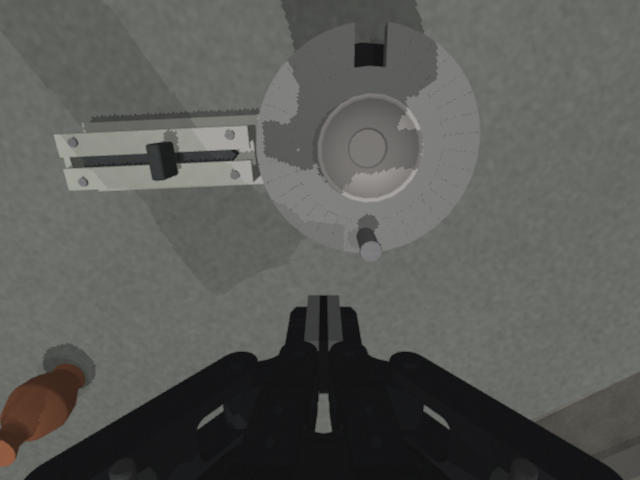

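The wrist view shows the post cap at (370,250), close to the predicted (369,246), with the slot on top at (371,45). I descend beside the post.

>>> arm_command(commands=[-0.0105,-0.009,0.04,0,0,0,0,-0.0105,-0.009,0.08,0,0,0,0,-0.0105,-0.009,0.11,0,0,0,0,-0.0105,-0.009,0.13,0,0,0,0,-0.0105,-0.009,0.142,0,0,0,0,-0.0105,-0.009,0.142,0,0,0,0])

```text
t: 2.45
eef_pos: [0.5848, -0.0256, 0.0539]
tool_rot: [-0.001, 0.276, 0.961, -0.0]
contact_force: [-0.4, -0.4, 0.7]
gripper_width: -0.001
grasp_force: 0.0
```

```bash
python3 -c "
from h import *
o=get_obs();print(o['t'],o['eef_pos'],o['contact_force'])
for t in range(-32,0,4): post(t,max(.023,.041-(t+32)/4*.009),.057)
"
```

```text
2.45 [ 0.58481229 -0.0255963   0.05385925] [-0.38436228 -0.39940714  0.67244345]
[-0.0078  0.0047 -0.0032 -0.09   -0.14   -0.03  ]
[-9.90e-03  1.89e-02 -3.20e-03 -9.00e-02 -1.40e-01 -4.03e+00]
[-1.03e-02  3.32e-02 -3.20e-03 -9.00e-02 -1.40e-01 -8.03e+00]
[-1.100e-02  3.860e-02 -3.200e-03 -8.000e-02 -1.400e-01 -1.203e+01]
[-1.130e-02  4.400e-02 -3.200e-03 -8.000e-02 -1.500e-01 -1.603e+01]
[-1.120e-02  4.940e-02 -3.200e-03 -7.000e-02 -1.500e-01 -2.003e+01]
[-1.070e-02  5.480e-02 -3.300e-03 -7.000e-02 -1.500e-01 -2.403e+01]
[-9.900e-03  6.010e-02 -3.300e-03 -6.000e-02 -1.600e-01 -2.803e+01]
```

>>> arm_command(commands=[-0.008,0.005,-0.003,0,0,0,0,-0.01,0.012,-0.003,0,0,-2,0,-0.01,0.019,-0.003,0,0,-4,0,-0.0105,0.026,-0.003,0,0,-6,0,-0.0105,0.033,-0.003,0,0,-8,0,-0.011,0.0386,-0.003,0,0,-12,0,-0.0113,0.044,-0.003,0,0,-16,0,-0.0112,0.0494,-0.003,0,0,-20,0])

```text
t: 3.25
eef_pos: [0.622, 0.0105, 0.0585]
tool_rot: [0.0, 0.103, 0.995, -0.0]
contact_force: [-0.3, -1.4, 1.8]
gripper_width: 0.002
grasp_force: 0.8
```

```bash
cat >> h.py <<'E'
def meas(name="top"):
    "post angle and slot angle from the top view"
    c=read_camera(name);im=c["img"];return c
E
python3 -c "
from h import *
o=get_obs();print(o['t'],o['eef_pos'],o['contact_force'])
for t in range(-8,24,4): post(t,.023,.057)
c=read_camera('top');cv2.imwrite('pics/t1.png',cv2.resize(c['img'][185:315,250:425],None,fx=4.5,fy=4.5,interpolation=2)[:,:,::-1])
"
```

```text
3.25 [0.62201748 0.01051699 0.05850348] [-0.31983248 -1.44098242  1.80880208]
[ 0.00e+00  4.70e-03  1.50e-03 -1.00e-02  2.00e-02 -3.79e+00]
[-1.10e-03  1.00e-02  1.50e-03 -1.00e-02  2.00e-02 -7.79e+00]
[-1.800e-03  1.540e-02  1.500e-03 -1.000e-02  2.000e-02 -1.179e+01]
[-2.100e-03  2.080e-02  1.500e-03 -1.000e-02  2.000e-02 -1.579e+01]
[-2.100e-03  2.620e-02  1.500e-03 -1.000e-02  2.000e-02 -1.979e+01]
[-1.600e-03  3.160e-02  1.500e-03 -1.000e-02  2.000e-02 -2.379e+01]
[-8.000e-04  3.690e-02  1.500e-03 -1.000e-02  2.000e-02 -2.779e+01]
[ 3.000e-04  4.220e-02  1.500e-03 -1.000e-02  2.000e-02 -3.179e+01]
```

View pics/t1.png

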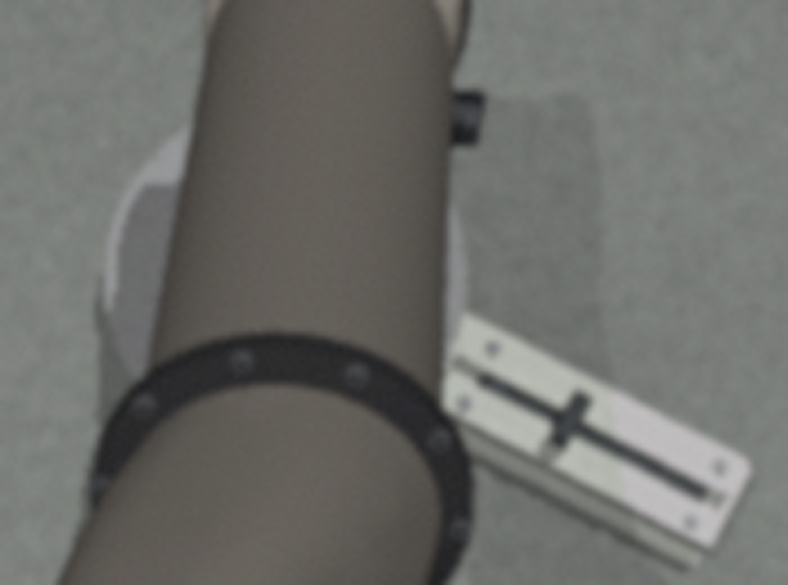

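The arm hides the wheel from above, so the wrist camera has to serve. I keep pushing.

>>> arm_command(commands=[0,0.0047,0.001,0,0,-3.8,0,-0.001,0.01,0.001,0,0,-7.8,0,-0.002,0.0154,0.001,0,0,-11.8,0,-0.002,0.0208,0.001,0,0,-15.8,0,-0.002,0.0262,0.001,0,0,-19.8,0,-0.0015,0.0316,0.001,0,0,-23.8,0,-0.001,0.037,0.001,0,0,-27.8,0,0,0.0422,0.001,0,0,-31.8,0])

```text
t: 4.1
eef_pos: [0.6301, 0.0515, 0.0572]
tool_rot: [-0.0, -0.173, 0.985, -0.0]
contact_force: [-0.3, -3.2, 0.1]
gripper_width: -0.001
grasp_force: 0.7
```

```bash
python3 -c "
from h import *
o=get_obs();print(o['t'],o['eef_pos'],o['contact_force'],o['q'])
for t in range(24,56,4): post(t,.023,.057)
c=read_camera('wrist');cv2.imwrite('pics/w1.png',c['img'][:,:,::-1])
r=np.radians(20);print([proj(c,[*(C+.074*np.array([np.cos(np.radians(t)),np.sin(np.radians(t))])),.084]).round() for t in (16,20,24)])
"
```

```text
4.1 [0.63006253 0.0515062  0.05720953] [-0.27777774 -3.24615007  0.12104286] [-0.27243311  0.61113002  0.12602986  1.79677403 -0.10667981  0.7411655
  1.82813552]
[-1.80e-03  5.50e-03  2.00e-04 -0.00e+00 -5.00e-02 -4.09e+00]
[-2.80e-03  1.08e-02  2.00e-04 -0.00e+00 -5.00e-02 -8.09e+00]
[-3.500e-03  1.620e-02  2.000e-04  0.000e+00 -5.000e-02 -1.209e+01]
[-3.800e-03  2.160e-02  2.000e-04  0.000e+00 -5.000e-02 -1.609e+01]
[-3.700e-03  2.700e-02  2.000e-04  1.000e-02 -5.000e-02 -2.009e+01]
[-3.300e-03  3.240e-02  2.000e-04  1.000e-02 -5.000e-02 -2.409e+01]
[-2.400e-03  3.770e-02  2.000e-04  1.000e-02 -5.000e-02 -2.809e+01]
[-1.200e-03  4.300e-02  2.000e-04  1.000e-02 -5.000e-02 -3.209e+01]
[array([373., 346.]), array([386., 347.]), array([400., 346.])]
```

View pics/w1.png

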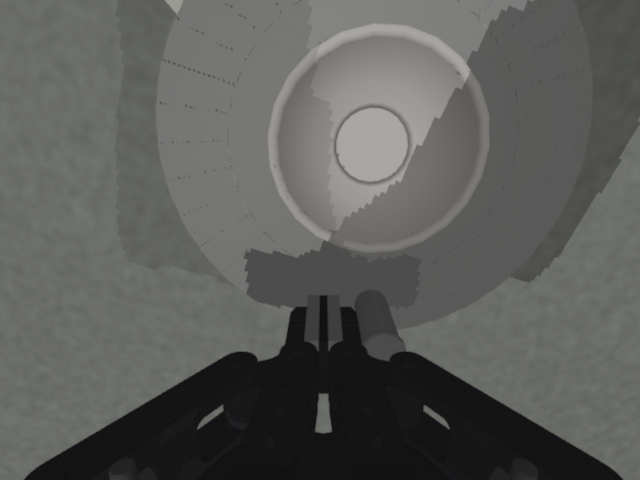

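The wrist view puts the post cap at (384,345), so θ ≈ 19.5° and the contact offset is about 22.5 mm, as assumed.

>>> arm_command(commands=[-0.002,0.0055,0,0,0,-4.1,0,-0.003,0.0108,0,0,0,-8.1,0,-0.0035,0.0162,0,0,0,-12.1,0,-0.0038,0.0216,0,0,0,-16.1,0,-0.0037,0.027,0,0,0,-20.1,0,-0.0033,0.0324,0,0,0,-24.1,0,-0.0024,0.0377,0,0,0,-28.1,0,-0.0012,0.043,0,0,0,-32.1,0])

```text
t: 4.95
eef_pos: [0.6168, 0.0921, 0.0572]
tool_rot: [-0.0, -0.438, 0.899, -0.0]
contact_force: [0.3, -1.8, 0.5]
gripper_width: -0.002
grasp_force: 0.7
```

```bash
python3 -c "
from h import *
o=get_obs();print(o['t'],o['eef_pos'],o['contact_force'],o['q'])
for t in (54,56,58,59,60,60.6): post(t,.0225,.057)
c=read_camera('wrist');cv2.imwrite('pics/w2.png',c['img'][:,:,::-1])
print([proj(c,[*(C+.074*np.array([np.cos(np.radians(t)),np.sin(np.radians(t))])),.084]).round() for t in (48,52,56)])
"
```

```text
4.95 [0.61684629 0.09205776 0.05719143] [ 0.26353806 -1.7606281   0.49157979] [-0.23415573  0.59671526 -0.01924573  1.81055842  0.01687517  0.73488917
  2.21442815]
[-8.00e-04  3.50e-03  2.00e-04 -1.00e-02 -4.00e-02 -2.08e+00]
[-1.50e-03  6.10e-03  2.00e-04 -1.00e-02 -4.00e-02 -4.08e+00]
[-2.00e-03  8.70e-03  2.00e-04 -1.00e-02 -4.00e-02 -6.08e+00]
[-2.20e-03  1.01e-02  2.00e-04 -1.00e-02 -4.00e-02 -7.08e+00]
[-2.50e-03  1.14e-02  2.00e-04 -1.00e-02 -4.00e-02 -8.08e+00]
[-2.60e-03  1.22e-02  2.00e-04 -1.00e-02 -4.00e-02 -8.68e+00]
[array([375., 347.]), array([389., 347.]), array([403., 347.])]
```

View pics/w2.png

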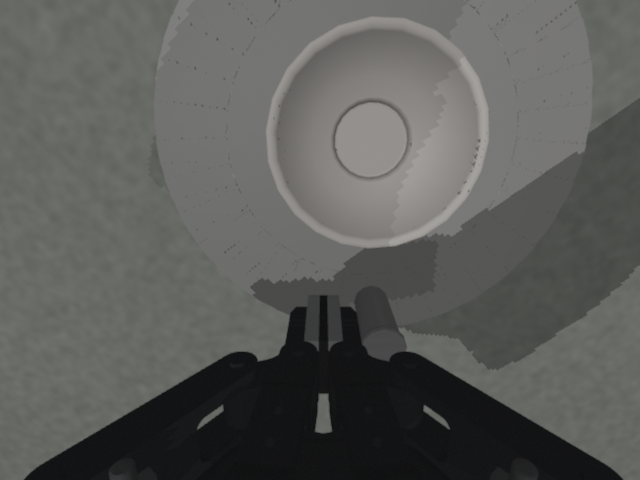

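The post cap is at (384,342), so θ ≈ 51° and the bowl is still centred. I push the last 9.5° gently, then back off and lift.

>>> arm_command(commands=[-0.0008,0.0035,0,0,0,-2.1,0,-0.0015,0.0061,0,0,0,-4.1,0,-0.002,0.0087,0,0,0,-6.1,0,-0.0022,0.0101,0,0,0,-7.1,0,-0.0025,0.0114,0,0,0,-8.1,0,-0.0026,0.012,0,0,0,-8.7,0,-0.0026,0.012,0,0,0,-8.7,0,-0.0026,0.012,0,0,0,-8.7,0])

```text
t: 5.8
eef_pos: [0.6092, 0.102, 0.0573]
tool_rot: [0.0, -0.504, 0.864, 0.0]
contact_force: [-0.0, -1.5, 0.6]
gripper_width: 0.002
grasp_force: 0.2
```

>>> arm_command(commands=[0,-0.015,0,0,0,0,0,0,-0.02,-0.05,0,0,0,0,0,-0.02,-0.1,0,0,0,0,0,-0.02,-0.15,0,0,0,0,0,-0.02,-0.2,0,0,0,0,0,-0.02,-0.2,0,0,0,0])

```text
t: 6.4
eef_pos: [0.6316, 0.0923, 0.2661]
tool_rot: [0.007, -0.504, 0.864, -0.002]
contact_force: [1.3, 0.3, 0.1]
gripper_width: -0.001
grasp_force: 0.0
```

```bash
python3 -c "
from h import *
o=get_obs();print(o['t'],o['eef_pos'],o['contact_force'],o['q'])
# stage for tab: outward of tab, above
u=np.array([np.cos(np.radians(YAW)),np.sin(np.radians(YAW))])
for d,z in ((.215,.256),(.205,.068)): p=C+u*d;show(*p,z,YAW+180)
c=read_camera('wrist');im=c['img'];cv2.imwrite('pics/w3.png',im[:,:,::-1])
w=u*.09;print(proj(c,[*(C+u*.09),.044]),proj(c,[*(C+u*.06),.044]),proj(c,[*(C-u*.074),.084]),proj(c,[*C,.044]),proj(c,[*(C+u*.11),.05]),proj(c,[*(C+u*.23),.05]))
"
```

```text
6.4 [0.63158931 0.09228124 0.2660933 ] [1.26733713 0.31935557 0.12517799] [-0.20026502  0.38169669 -0.05692574  1.61782019  0.02383927  1.12811884
  2.36375563]
[ 2.922e-01  4.610e-02  6.700e-03 -4.000e-02  9.300e-01  8.980e+01]
[ 2.841e-01  4.820e-02  1.948e-01 -4.000e-02  9.300e-01  8.980e+01]
[380.77432985  13.22675302] [379.1698426   51.57652852] [378.26625432 207.24967966] [376.23545482 121.71302401] [382.92225705 -16.13392312] [ 391.15509409 -209.63327524]
```

View pics/w3.png

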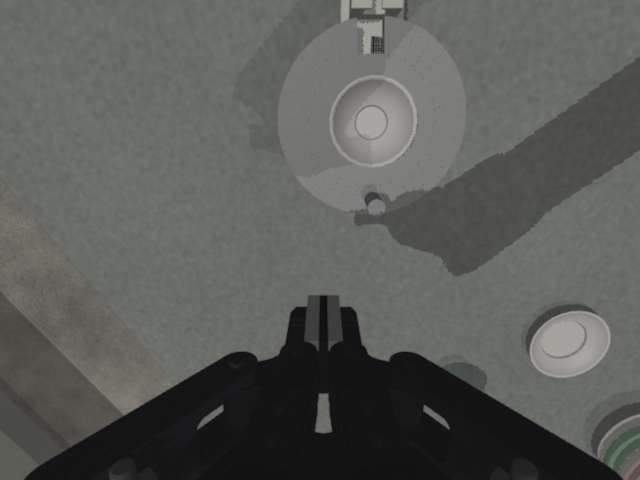

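The slot edges are at x 357 and 384 (y≈45), and the channel is centred at x≈373, so the slot faces the bar within about 2 mm. I move to stage outside the tab and check from above.

>>> arm_command(commands=[0.292,0.046,0,0,0,45,0,0.292,0.046,0,0,0,45,0,0.292,0.046,0,0,0,45,0,0.292,0.046,0,0,0,45,0,0.292,0.046,0,0,0,45,0,0.292,0.046,0,0,0,45,0,0.292,0.046,0,0,0,85,0,0.292,0.046,0,0,0,85,0])

```text
t: 7.25
eef_pos: [0.4418, -0.1415, 0.2566]
tool_rot: [-0.001, 0.019, 1.0, 0.0]
contact_force: [0.5, 1.4, 0.3]
gripper_width: 0.003
grasp_force: 0.0
```

```bash
python3 -c "
from h import *
o=get_obs();print(o['t'],o['eef_pos'],o['q'])
u=np.array([np.cos(np.radians(YAW)),np.sin(np.radians(YAW))])
for d,z in ((.21,.12),(.21,.062)): p=C+u*d;show(*p,z,YAW+180)
"
```

```text
7.25 [ 0.44176633 -0.14151615  0.25660736] [-0.00612603  0.09417773  0.1953228   2.01968616 -0.02117837  1.03086471
  1.73175021]
[-8.300e-03  6.900e-03  1.366e-01 -1.000e-02 -7.000e-02  2.710e+01]
[-8.300e-03  6.900e-03  1.946e-01 -1.000e-02 -7.000e-02  2.710e+01]
```

>>> arm_command(commands=[-0.0083,0.007,0,0,0,27,0,-0.0083,0.007,0.02,0,0,27,0,-0.0083,0.007,0.04,0,0,27,0,-0.0083,0.007,0.07,0,0,27,0,-0.0083,0.007,0.1,0,0,27,0,-0.0083,0.007,0.12,0,0,27,0,-0.0083,0.007,0.12,0,0,27,0,-0.0083,0.007,0.12,0,0,27,0])

```text
t: 8.05
eef_pos: [0.4513, -0.1333, 0.137]
tool_rot: [-0.001, 0.247, 0.969, -0.0]
contact_force: [0.3, -0.4, 0.6]
gripper_width: -0.0
grasp_force: 0.0
```

```bash
python3 -c "
from h import *
o=get_obs();print(o['t'],o['eef_pos'],o['q'])
u=np.array([np.cos(np.radians(YAW)),np.sin(np.radians(YAW))])
for d,z in ((.21,.062),(.178,.062),(.13,.062)): p=C+u*d;show(*p,z,YAW+180)
c=read_camera('wrist');im=c['img'];cv2.imwrite('pics/w4.png',im[:,:,::-1])
print(proj(c,[*(C+u*.09),.044]),proj(c,[*(C+u*.06),.044]),proj(c,[*(C-u*.074),.084]),proj(c,[*C,.044]),proj(c,[*(C+u*.158),.081]),proj(c,[*(C+u*.23),.05]))
"
```

```text
8.05 [ 0.45133904 -0.13327823  0.13704642] [-0.0258063   0.27044303  0.20977185  2.13197485 -0.08135872  0.7479032
  1.30699529]
[ 2.0e-04 -2.0e-03  7.5e-02 -5.0e-02 -7.0e-02  6.4e-01]
[-2.0e-04  3.0e-02  7.5e-02 -5.0e-02 -7.0e-02  6.4e-01]
[-0.0007  0.078   0.075  -0.05   -0.07    0.64  ]
[492.51034288 244.54071525] [535.93053561 244.98952403] [802.6209784  269.76532078] [622.70000565 245.88640856] [405.61090058 263.78850722] [288.77440635 245.30786854]
```

View pics/w4.png

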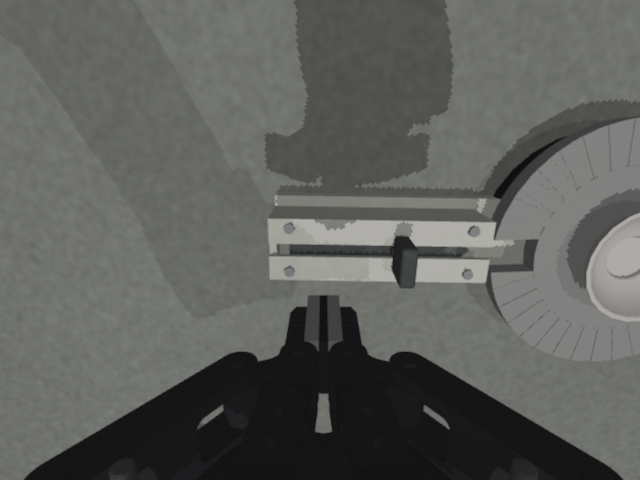

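The tab top is at (405,269), about 2.5 mm to one side of my line. The slot mouth is at y 239–270 against the channel middle at y≈250, so the slot is about 3 mm off. That is within tolerance and the bar's point will centre it. I descend outside the tab, shifted 2.5 mm.

>>> arm_command(commands=[-0.0025,-0.002,0.03,0,0,0.6,0,-0.0025,-0.002,0.055,0,0,0.6,0,-0.0025,-0.002,0.072,0,0,0.6,0,-0.0025,-0.002,0.074,0,0,0.6,0,-0.0025,0.01,0.074,0,0,0.6,0,-0.0025,0.02,0.074,0,0,0.6,0,-0.0025,0.028,0.074,0,0,0.6,0,-0.0025,0.034,0.074,0,0,0.6,0])

```text
t: 8.9
eef_pos: [0.4712, -0.1035, 0.0642]
tool_rot: [0.001, 0.252, 0.968, 0.0]
contact_force: [-1.4, -2.7, 3.0]
gripper_width: 0.0
grasp_force: 1.6
```

>>> arm_command(commands=[0,0.005,0,0,0,0,0,0,0.01,0,0,0,0,0,0,0.015,0,0,0,0,0,0,0.02,0,0,0,0,0,0,0.025,0,0,0,0,0,0,0.03,0,0,0,0,0,0,0.034,0,0,0,0,0,0,0.034,0,0,0,0,0])

```text
t: 9.7
eef_pos: [0.4871, -0.0735, 0.0631]
tool_rot: [0.0, 0.252, 0.968, 0.0]
contact_force: [-0.6, -1.0, 0.1]
gripper_width: 0.001
grasp_force: 0.0
```

```bash
python3 -c "
from h import *
o=get_obs();print(o['t'],o['eef_pos'],o['contact_force'])
u=np.array([np.cos(np.radians(YAW)),np.sin(np.radians(YAW))])
print((o['eef_pos'][:2]-C)@u)
c=read_camera('wrist');im=c['img'];cv2.imwrite('pics/w5.png',im[:,:,::-1])
print([(d,proj(c,[*(C+u*d),.081]).round()) for d in (.11,.12,.13)])
"
```

```text
9.7 [ 0.48708515 -0.07346598  0.0631313 ] [-0.60447198 -1.01876366  0.1093651 ]
0.13830979633833998
[(0.11, array([392., 329.])), (0.12, array([366., 329.])), (0.13, array([341., 329.]))]
```

View pics/w5.png

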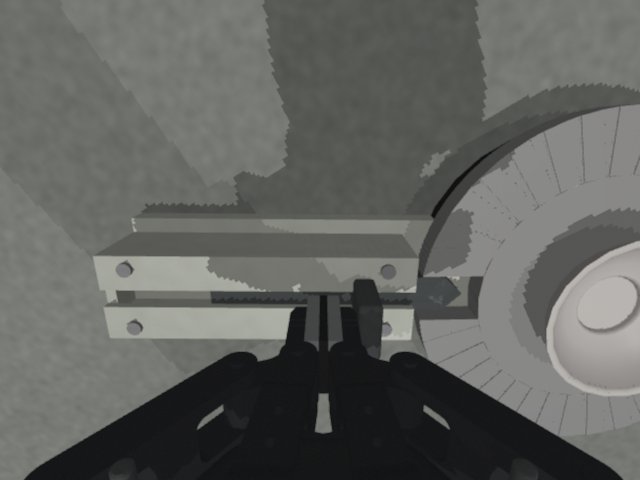

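The bar's point is in the slot at (460,292) and the slot bottom is at (478,297), which leaves about 9 mm. I push it home slowly.

>>> arm_command(commands=[0,0.003,0,0,0,0,0,0,0.006,0,0,0,0,0,0,0.008,0,0,0,0,0,0,0.009,0,0,0,0,0,0,0.01,0,0,0,0,0,0,0.01,0,0,0,0,0])

```text
t: 10.35
eef_pos: [0.4913, -0.0661, 0.0633]
tool_rot: [-0.0, 0.252, 0.968, -0.0]
contact_force: [-1.1, -1.6, 1.0]
gripper_width: -0.0
grasp_force: 1.2
```

>>> arm_command(commands=[0,0.001,0,0,0,0,0,0,0.002,0,0,0,0,0,0,0.003,0,0,0,0,0,0,0.003,0,0,0,0,0])

```text
t: 10.75
eef_pos: [0.4923, -0.0644, 0.0632]
tool_rot: [-0.0, 0.253, 0.968, -0.001]
contact_force: [-2.7, -4.6, 3.6]
gripper_width: 0.0
grasp_force: 3.2
```

>>> arm_command(commands=[0,0.001,0,0,0,0,0,0,0.002,0,0,0,0,0,0,0.002,0,0,0,0,0])

```text
t: 11.05
eef_pos: [0.4924, -0.0641, 0.0632]
tool_rot: [-0.001, 0.253, 0.967, -0.001]
contact_force: [-5.8, -9.3, 5.9]
gripper_width: 0.001
grasp_force: 5.4
```

```bash
python3 -c "
from h import *
o=get_obs();print(o['t'],o['eef_pos'],o['contact_force'])
c=read_camera('wrist');im=c['img'][200:400,300:560];cv2.imwrite('pics/w6.png',cv2.resize(im,None,fx=3,fy=3,interpolation=2)[:,:,::-1])
"
```

```text
11.05 [ 0.49238977 -0.06409988  0.06318311] [-5.81523236 -9.30607749  5.93669424]
```

View pics/w6.png

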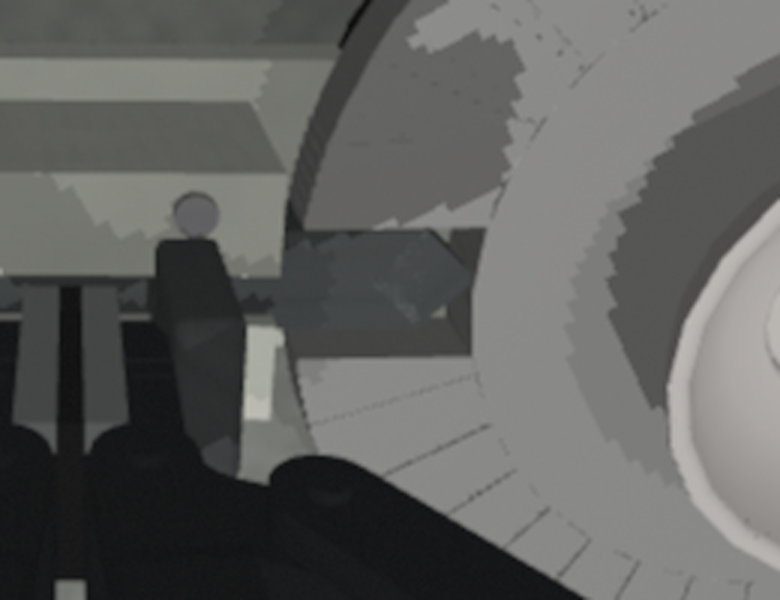

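The bar's point touches the slot bottom at (472,285 in the crop), and the force confirms the stop. I back off and lift clear.

>>> arm_command(commands=[0,-0.01,0,0,0,0,0,0,-0.025,0,0,0,0,0,0,-0.03,-0.02,0,0,0,0,0,-0.03,-0.06,0,0,0,0,0,-0.03,-0.1,0,0,0,0,0,-0.03,-0.1,0,0,0,0,0,-0.03,-0.1,0,0,0,0])

```text
t: 11.8
eef_pos: [0.4798, -0.0878, 0.1641]
tool_rot: [0.001, 0.252, 0.968, 0.001]
contact_force: [-0.2, -0.3, -0.1]
gripper_width: 0.003
grasp_force: 0.0
```

```bash
python3 -c "
from h import *
o=get_obs();print(o['t'],o['eef_pos'],o['contact_force'],abs(o['joint_vel']).max())
print(hand_in())
"
```

```text
11.8 [ 0.4797836  -0.08782763  0.16411262] [-0.1772489  -0.28464962 -0.06372475] 0.03511586904996938
the job is handed in; nothing more can be done
None
```

I turned the wheel until its slot faced the bar, pushed the bar home to the slot bottom and moved the arm clear, then handed the job in at 11.8 s; the hand-in returned no verdict. By camera the slot sat about 3 mm off centre, within the 6 mm limit.

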